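# Find the fuller solder tub by weight and present it to the label reader

### The job

Two look-alike white solder tubs stand on the bench, one full and one nearly used up: lift each in turn a good 5 cm clear of the bench to feel which is heavier, and leave the lighter one standing upright back where it stood. Finish holding the heavier one in the gripper, upright and still in front of the label reader's red window, centred over the yellow ring on the reader's foot and with its middle level with the middle of the window, touching nothing else. Do not touch the reader, do not tip over either tub and leave the other things on the bench where they are.

Things in the scene. Friction and masses are not known exactly. Their poses are not given: they have to be found in the camera images.
- tub_a: one of two look-alike white lidded tubs of solder, round, 43 mm diameter, 36 mm high; smooth rigid sides, loose on the bench. Origin at the centre of its underside, z up. The two weigh between 0.1 and 0.55 kg and differ by at least 0.17 kg; which one is heavier cannot be seen, only felt
- tub_b: one of two look-alike white lidded tubs of solder, round, 43 mm diameter, 36 mm high; smooth rigid sides, loose on the bench. Origin at the centre of its underside, z up. The two weigh between 0.1 and 0.55 kg and differ by at least 0.17 kg; which one is heavier cannot be seen, only felt
- tub_a_mid (a point): middle of tub_a: on its axis, 18 mm above its underside
- tub_b_mid (a point): middle of tub_b: on its axis, 18 mm above its underside
- label_reader: label reader, fixed: grey foot plate 170 x 90 x 8 mm, at its rear a post with a black head (36 x 72 x 52 mm, 84 to 136 mm above the bench), red window facing the reader's -x (roughly to the robot). Origin: centre of the plate's underside, x from ring to window, z up. Yellow ring (60 mm wide) flat on the plate 40 mm to -x of the origin; window face 50 mm to +x
- reader_focus (a point): the point where the tub's middle is to be held: straight above the centre of the yellow ring, 110 mm above the bench, level with the middle of the red window and 90 mm in front of it; axes as label_reader
- flux_bottle: small turquoise plastic bottle with a black cap and thin needle spout, 42 mm diameter, 103 mm high. Loose bystander: leave where it is. Origin at the centre of its underside, z up
- spray_can: white and blue spray can, 53 mm diameter, 192 mm high. Loose bystander: leave where it is. Origin at the centre of its underside, z up
- blue_box: small blue snap-lid component box, 47 x 62 x 22 mm high. Loose bystander: leave where it is. Origin at the centre of its underside, z up
- black_loupe: black eye loupe, round, 39 mm diameter, 30 mm high. Loose bystander: leave where it is. Origin at the centre of its underside, z up
Things that resemble listed ones, but are neither listed nor needed, are in the scene too. Leave any orange look-alike of the tub_a alone.

How it is judged:
By the outcome, as a careful person would: the job done as asked, in the order asked, and still so for the second after the job is handed in, while the arm keeps its last pose, push and grip.
It also fails if it takes over 72 s, if anything falls off the work surface, if the arm or the gripper's body presses on something with over 40 N, if the wrist force passes 120 N, or if a joint passes its speed limit or range.

### The arm

A 7-joint arm with a two-finger parallel gripper is mounted at the origin on a cart in front of the work surface, level with it; the furniture and walls round the work are solid. World frame = base frame: x ahead of the robot, y to its left, z up, the work surface at z = 0. Lengths are in m, angles in rad, forces in N, time in s.
With the tool pointing down it reaches from about 0.4 to 0.85 m from the base axis. Payload 10.4 kg.
Tool frame: the origin (TCP) lies between the finger pads; the fingertips stand manip.finger_overhang ahead of it and the grasp point (between the pads) lies 11 mm behind it (manip.finger_overhang is the distance from the TCP to the fingertips, in m); x points along the fingers, z is the direction in which the jaws open and shut, and the axes are right-handed (so a half turn about x gives the same grasp; the last joint's range is limited). The gripper opens to 85 mm and grips with 20 to 120 N. Pads are 22 mm wide; open, the fingers measure 114 mm over their backs; the gripper's body (76 mm by 85 mm) begins 54 mm behind the grasp point. The pads swing forward as they close: fully open they stand 13 mm farther back than shut.
Start: joints at [-1.215, 0.332, -0.065, 1.46, 0.022, 1.35, -0.088], TCP at [0.231, 0.581, 0.239] pointing down, gripper open.
Joint ranges: [-2.6, 2.6], [-0.5, 2.12], [-1.47, 1.34], [0.16, 2.42], [-1.27, 4.41], [0.06, 2.06], [-2.6, 2.6]. Speed limits (rad/s): [2.22, 2.22, 2.79, 2.79, 3.14, 3.14, 3.14].

### API

Orientations are given as a unit quaternion [x, y, z, w].
In Python, from workcell import get_obs, camera, workorder, manip gives the robot as it stands. The module is installed in compiled form; this text tells all that it offers.
- The arm moves only by the tool play_rows, never from a script. Its argument "increments" is text: rows parted by semicolons, each of 4 numbers parted by spaces: the shift along the tool's x, y, z in m, then the turn about the tool's x in rad. A call has 1 to 20 rows; each row shifts and turns the pose as measured when the row begins, along the tool's axes as they then stand; what a row does not reach is not made up. A row lasts 1/10 s, in which the tool goes at most 50 mm and 8.59 degrees, less where a joint would pass 70% of its speed; a pose out of reach is approached as far as the arm can. A call is refused whole if a number of a shift passes 0.05 or a number of a turn 0.15, either way. A call with a gripper value outside its range is refused whole. "hand" is the gripper command: -1 is fully open, 1 is shut, values between are in proportion, set as the call begins (left out, the last holds). The fingers move at their own pace and stop on an object; "squeeze" is the grip in N (left out, the last holds). Time passes only in rows, so rows that do not move let the fingers close. It gives the time, the measured TCP pose, the force and the opening at its end, in the units of the state.
- get_obs(): the state, without advancing time (a new reading comes with each control period).
- camera(name): name is "side" or "top"; returns a dict with "img" (420x560x3 uint8, blue, green, red), "fov_y" (degrees; the focal length in pixels is half the picture's height over the tangent of half this angle, whatever the lens; pixels are square), "cx", "cy" (the principal point, pixels), "distortion" ([k1, k2, p1, p2, k3] as OpenCV has them; the pictures are not rectified), "R" (3x3) and "t" (3): a world point X has camera coordinates R X + t. Camera axes: x right, y down, z forward; pixel columns grow to the right and rows downward; lengths in m; the calibration is good to about 2 mm. A picture is of the moment at which its call begins. There is no depth.
- workorder.hand_in(): hands the job in, once; it reports no verdict.
The state is a dict: "clock": time; "joint_pos": joint angles; "joint_velocities": joint speeds; "tau": joint torques, N m; "position": TCP position; "ee_rot": TCP orientation; "ft_force": force on the tool from outside, world axes, zero at the start; "torque": the same for the moment, N m; "grip_width": opening from 0.0 (shut) to 1.0 (fully open).
Only numpy, scipy, OpenCV 4.12 (cv2) and the standard library are available. Lean on these libraries where they do the work, as an engineer would, in place of code of your own. Each camera call takes 0.05 s, during which the arm holds its last target.

## Working session

There is one attempt and no reset: what is moved stays moved. The work goes in short steps, Python scripts to look and compute and a tool call to move; the robot and the scene stay as the last step left them, time stands still between calls to the robot, and variables do not carry over. Pictures are saved under pics/ and viewed, and the job is handed in when it is done.

Besides the shell and the picture viewer there is one more tool, called after "Request:" by a JSON object that holds its "api" and its "payload". play_rows: Moves the arm, as the interface text tells. Its arguments: {"type":"object","properties":{"increments":{"type":"string"},"hand":{"type":"number"},"squeeze":{"type":"number"}},"required":["increments"]}

```bash
mkdir -p pics
python3 - <<'E'
from workcell import get_obs,camera,manip
import cv2
o=get_obs()
for k,v in o.items(): print(k,v)
print(manip.finger_overhang)
for n in("side","top"):
    c=camera(n); cv2.imwrite(f"pics/{n}0.png",c["img"]); print({k:v for k,v in c.items() if k!="img"})
E
```

```text
clock 0.0
joint_pos [-1.21456823  0.33287872 -0.06468893  1.46099599  0.02157941  1.34993378
 -0.08847175]
joint_velocities [ 7.15254615e-05  1.84989999e-03 -1.25047886e-03  9.84860832e-04
  6.58994092e-05  1.19945235e-03  3.42004434e-05]
tau [ 6.35924516e-04 -6.25458312e+01  4.99263871e-02 -3.91613388e+01
  1.64130167e-02  9.52606177e-03 -2.49173627e-05]
position [0.23100362 0.5803118  0.23848553]
ee_rot [-0.39724441  0.58562526  0.39660735  0.58475853]
ft_force [ 0.69349182 -0.25746057  0.64496317]
torque [-0.01871753 -0.06495964  0.03562923]
grip_width 0.9982136562845342
0.008
{'fov_y': 53.80796498621333, 'cx': 282.62712037927696, 'cy': 207.94697884474928, 'distortion': array([-0.11474113,  0.        ,  0.        ,  0.        ,  0.        ]), 'R': array([[ 0.99998515, -0.00471784, -0.00272704],
       [-0.00495878, -0.58032685, -0.81436856],
       [ 0.00225948,  0.81436999, -0.58034163]]), 't': array([-0.59488548,  0.05623095,  0.99858979])}
{'fov_y': 44.79574634607634, 'cx': 281.69941808301996, 'cy': 218.81400883353092, 'distortion': array([-0.12478992,  0.        ,  0.        ,  0.        ,  0.        ]), 'R': array([[-0.01285835, -0.99991372, -0.00268585],
       [-0.99244179,  0.01309001, -0.12201614],
       [ 0.12204077,  0.00109663, -0.99252448]]), 't': array([-0.00519983,  0.60022244,  1.2853153 ])}
```

View pics/top0.png

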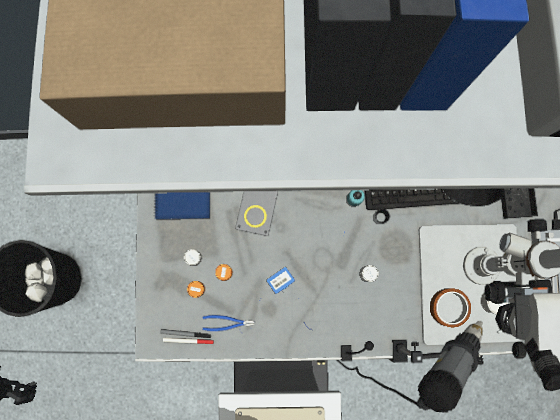

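View pics/side0.png

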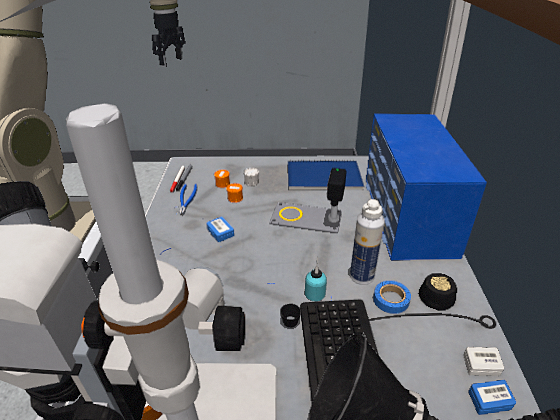

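```bash
cat > h.py <<'E'
import numpy as np,cv2
from workcell import camera,get_obs
def K(c):
    f=c["img"].shape[0]/2/np.tan(np.radians(c["fov_y"]/2))
    return np.array([[f,0,c["cx"]],[0,f,c["cy"]],[0,0,1]])
def ray(c,uv):
    p=cv2.undistortPoints(np.array([[uv]],float),K(c),c["distortion"])[0,0]
    R=np.array(c["R"]);t=np.array(c["t"])
    return -R.T@t, R.T@np.array([p[0],p[1],1])
def plane(c,uv,z):
    o,d=ray(c,uv); return o+d*(z-o[2])/d[2]
def proj(c,X):
    R=np.array(c["R"]);rv=cv2.Rodrigues(R)[0]
    return cv2.projectPoints(np.array([X],float),rv,np.array(c["t"],float),K(c),c["distortion"])[0][0,0]
def tri(c1,p1,c2,p2):
    o1,d1=ray(c1,p1);o2,d2=ray(c2,p2)
    s=np.linalg.lstsq(np.c_[d1,-d2],o2-o1,rcond=None)[0]
    a=o1+s[0]*d1;b=o2+s[1]*d2
    return (a+b)/2,np.linalg.norm(a-b)
def crop(c,x0,y0,x1,y1,s,n):
    cv2.imwrite(n,cv2.resize(c["img"][y0:y1,x0:x1],None,fx=s,fy=s,interpolation=cv2.INTER_CUBIC))
E
python3 - <<'E'
from h import *
T=cv2.imread("pics/top0.png");S=cv2.imread("pics/side0.png")
c=dict(camera("top"),img=T);s=dict(camera("side"),img=S)
crop(c,130,185,400,365,2.9,"pics/tc.png")
crop(s,150,0,560,300,1.9,"pics/sc.png")
print(ray(c,(280,210))[0],ray(s,(280,210))[0])
# white blobs
hsv=cv2.cvtColor(T,cv2.COLOR_BGR2HSV)
for nm,(x0,y0,x1,y1) in dict(L=(175,240,211,275),R=(352,255,388,292)).items():
    m=np.zeros(T.shape[:2],np.uint8)
    m[y0:y1,x0:x1]=cv2.inRange(hsv,(0,0,185),(180,50,255))[y0:y1,x0:x1]
    k=max(cv2.findContours(m,0,2)[0],key=cv2.contourArea)
    (u,v),r=cv2.minEnclosingCircle(k); mm=cv2.moments(k)
    print(nm,u,v,r,mm['m10']/mm['m00'],mm['m01']/mm['m00'],plane(c,(u,v),.036))
m=np.zeros(T.shape[:2],np.uint8); m[200:235,235:275]=cv2.inRange(hsv,(22,120,120),(35,255,255))[200:235,235:275]
k=max(cv2.findContours(m,0,2)[0],key=cv2.contourArea);e=cv2.fitEllipse(k);print("ring",e,plane(c,e[0],.008))
hs=cv2.cvtColor(S,cv2.COLOR_BGR2HSV)
m=np.zeros(T.shape[:2],np.uint8); m[195:230,265:310]=cv2.inRange(hs,(22,120,120),(35,255,255))[195:230,265:310]
k=max(cv2.findContours(m,0,2)[0],key=cv2.contourArea);e=cv2.fitEllipse(k);print("ring s",e,plane(s,e[0],.008))
for p in ((193,257),(370,273)):
    print(proj(s,plane(c,p,.036)))
E
```

```text
[ 0.4387581  -0.01446582  1.34892976] [ 0.59289919 -0.78339581  0.62369366]
L 191.77008056640625 257.142333984375 8.332606315612793 191.5164609053498 256.5174897119341 [0.50343215 0.22074855 0.036     ]
R 370.0 273.0 8.24631118774414 369.8542857142857 273.0495238095238 [ 0.45665182 -0.23852745  0.036     ]
ring ((254.8307647705078, 215.9286346435547), (21.026426315307617, 21.273942947387695), 67.91034698486328) [0.61229589 0.0582352  0.008     ]
ring s ((290.3809814453125, 213.43365478515625), (13.194716453552246, 22.753250122070312), 90.09486389160156) [0.61469671 0.05662368 0.008     ]
[249.65461084 171.54916983]
[210.85169333 293.24953533]
```

View pics/tc.png

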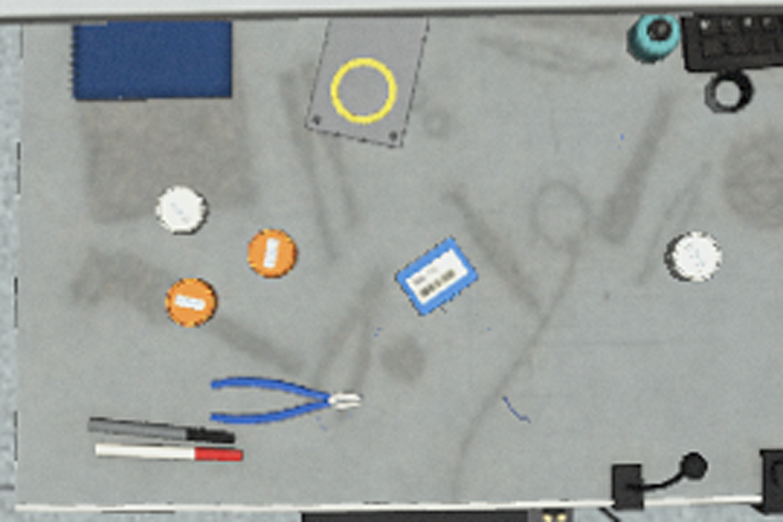

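View pics/sc.png

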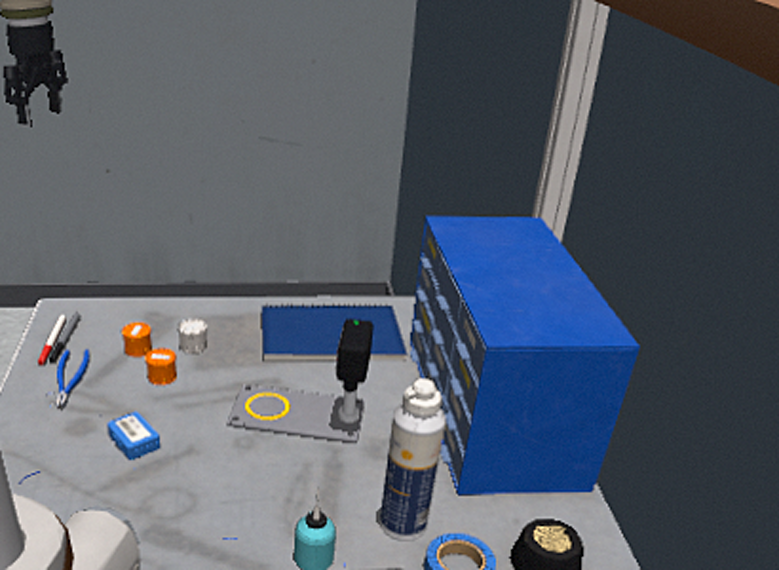

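Candidates in the top view are the white tubs at (192,257) and (370,273), which are the listed ones. The orange look-alikes at (224,272) and (196,289) are to be left alone. The enlarged crop confirms two white lids. The right tub is hidden behind the microscope in the side view. The ring lies at about (0.613, 0.057).

```bash
cat >> h.py <<'E'
from scipy.spatial.transform import Rotation as Ro
def go(p,yaw=None):
    """yaw: desired world angle (deg) of the jaw axis mod 180"""
    o=get_obs();R=Ro.from_quat(o["ee_rot"]).as_matrix()
    d=R.T@(np.array(p)-o["position"])
    a=np.degrees(np.arctan2(R[1,2],R[0,2]))
    print("pos",np.round(o["position"],4),"jaw",round(a,2),"toolx",np.round(R[:,0],4),"tool d mm",np.round(d*1000,1))
    if yaw is not None:
        w=(yaw-a+90)%180-90
        print("turn about tool x", np.round(np.radians(-w),3),"(tool x down)")
def st():
    o=get_obs();print({k:np.round(o[k],4) for k in("clock","position","ft_force","torque","grip_width","joint_pos")})
E
python3 - <<'E'
from h import *
T=cv2.imread("pics/top0.png");S=cv2.imread("pics/side0.png")
c=dict(camera("top"),img=T);s=dict(camera("side"),img=S)
crop(s,215,150,275,200,10,"pics/sl.png")
R=Ro.from_quat(get_obs()["ee_rot"]).as_matrix();print(R.round(3))
go([.503,.221,.2],125);
a=[plane(c,(130+x/2.9,185+y/2.9),.008) for x,y in((305,128),(400,147),(330,15))];print(a)
for n,p in dict(O1=(224,272),O2=(196,289)).items(): print(n,plane(c,p,.036))
E
```

```text
[[-0.    -0.929  0.37 ]
 [-0.     0.37   0.929]
 [-1.    -0.    -0.   ]]
pos [0.2311 0.5806 0.2391] jaw 68.3 toolx [-1.e-04 -3.e-04 -1.e+00] tool d mm [  39.2 -385.6 -233.5]
turn about tool x -0.99 (tool x down)
[array([0.57771884, 0.11058008, 0.008     ]), array([0.55921041, 0.02395869, 0.008     ]), array([0.68211358, 0.08735125, 0.008     ])]
O1 [0.46436725 0.13711781 0.036     ]
O2 [0.42144632 0.20946796 0.036     ]
```

View pics/sl.png

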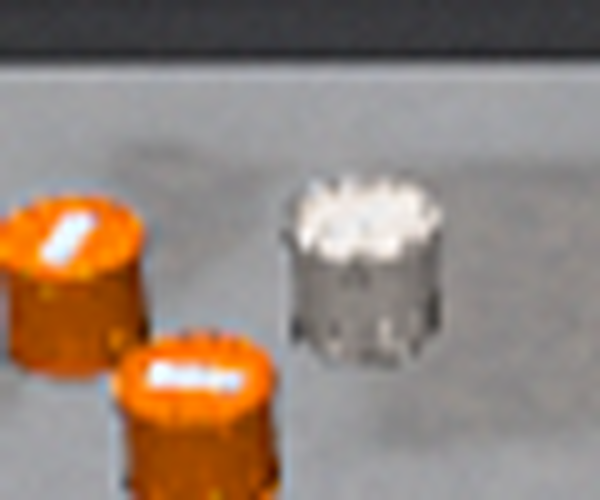

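Run:
```python
from h import *
c=camera("top");s=camera("side")
print(tri(c,(191.8,257.),s,(251.2,171.4)), plane(c,(191.8,257.),.036),plane(s,(251.2,171.4),.036))
for p in((192,257),(192.5,257.2)): print(plane(c,p,.036))
```

```text
(array([0.50584306, 0.22130936, 0.03395811]), np.float64(0.003912466144972971)) [0.50379933 0.22067254 0.036     ] [0.50805329 0.21831363 0.036     ]
[0.5037943  0.22015117 0.036     ]
[0.50326475 0.21884515 0.036     ]
```

Request:
{"api": "play_rows", "payload": {"increments": "0 -0.03 -0.02 -0.1;0 -0.045 -0.025 -0.1;0 -0.045 -0.025 -0.1;0 -0.045 -0.025 -0.1;0 -0.045 -0.025 -0.1;0 -0.03 -0.015 -0.1;0 0 0 -0.1;0 0 0 -0.1;0 0 0 0;0 0 0 0", "hand": -1, "squeeze": 60}}

```text
clock: 1.4
position: [0.4523, 0.4156, 0.2384]
ee_rot: [0.599, -0.375, -0.599, -0.375]
ft_force: [0.6, 0.6, 0.2]
grip_width: 0.998
```

Run:
```python
from h import *
st();go([.505,.2205,.1],125)
```

```text
{'clock': np.float64(1.4), 'position': array([0.4523, 0.4156, 0.2384]), 'ft_force': array([0.5808, 0.5947, 0.1851]), 'torque': array([ 0.0742,  0.0338, -0.0394]), 'grip_width': np.float64(0.9983), 'joint_pos': array([-0.8089,  0.3072, -0.0108,  1.4946,  0.0035,  1.3397,  1.2021])}
pos [0.4523 0.4156 0.2384] jaw 115.86 toolx [ 2.e-04  0.e+00 -1.e+00] tool d mm [ 138.4   37.7 -198.5]
turn about tool x -0.159 (tool x down)
```

Request:
{"api": "play_rows", "payload": {"increments": "0 0.008 -0.04 -0.08;0 0.01 -0.04 -0.08;0 0.01 -0.04 0;0.02 0.01 -0.04 0;0.03 0 -0.02 0;0.03 0 0 0;0 0 0 0;0 0 0 0"}}

```text
clock: 2.2
position: [0.5149, 0.2419, 0.1584]
ee_rot: [0.627, -0.326, -0.626, -0.33]
ft_force: [0.6, 1.0, -0.4]
grip_width: 1.001
```

Run:
```python
from h import *
st();go([.5055,.2195,.06],125)
s=camera("side");t=camera("top")
crop(s,190,70,330,210,4,"pics/s1.png")
```

```text
{'clock': np.float64(2.2), 'position': array([0.5149, 0.2419, 0.1584]), 'ft_force': array([ 0.6083,  0.9785, -0.392 ]), 'torque': array([ 0.0054, -0.0168,  0.0204]), 'grip_width': np.float64(1.001), 'joint_pos': array([-0.5761,  0.2629,  0.0673,  1.725 , -0.0213,  1.1497,  1.674 ])}
pos [0.5149 0.2419 0.1584] jaw 124.7 toolx [ 0.0031  0.004  -1.    ] tool d mm [ 98.3  21.  -13.2]
turn about tool x -0.005 (tool x down)
```

View pics/s1.png

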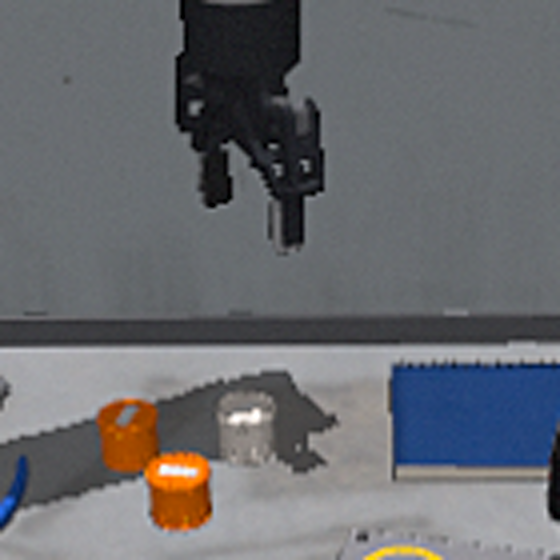

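The gripper hangs above and slightly behind the left tub (crop (245,425)). The jaw axis clears both orange tubs.

Request:
{"api": "play_rows", "payload": {"increments": "0.01 0.012 -0.008 0;0.02 0.01 -0.006 0;0.03 0 0 0;0.03 0 0 0;0 0 0 0;0 0 0 0"}}

```text
clock: 2.9
position: [0.5089, 0.2266, 0.077]
ee_rot: [0.631, -0.319, -0.624, -0.333]
ft_force: [1.0, 0.1, 0.2]
grip_width: 1.0
```

Run:
```python
from h import *
st();go([.5055,.2195,.016],125)
s=camera("side")
crop(s,200,110,320,210,5,"pics/s2.png")
```

```text
{'clock': np.float64(2.9), 'position': array([0.5089, 0.2266, 0.077 ]), 'ft_force': array([0.9611, 0.1332, 0.2004]), 'torque': array([ 0.0569,  0.0574, -0.0148]), 'grip_width': np.float64(0.9997), 'joint_pos': array([-0.5556,  0.3179,  0.0663,  1.844 , -0.0304,  0.959 ,  1.7079])}
pos [0.5089 0.2266 0.077 ] jaw 125.11 toolx [ 0.017   0.0139 -0.9998] tool d mm [60.8  8.2 -3.9]
turn about tool x 0.002 (tool x down)
```

View pics/s2.png

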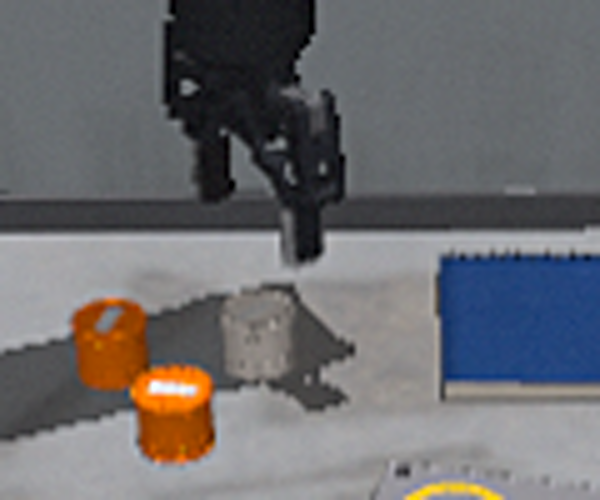

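Request:
{"api": "play_rows", "payload": {"increments": "0.01 0.004 -0.002 0;0.01 0.004 -0.002 0;0.01 0.0 0 0;0.01 0 0 0;0 0 0 0"}}

```text
clock: 3.45
position: [0.5069, 0.22, 0.0375]
ee_rot: [0.632, -0.317, -0.623, -0.335]
ft_force: [0.4, 1.1, 0.2]
grip_width: 0.998
```

Run:
```python
from h import *
st();go([.5055,.2195,.016],125)
s=camera("side")
crop(s,200,110,320,210,5,"pics/s3.png")
```

```text
{'clock': np.float64(3.45), 'position': array([0.5069, 0.22  , 0.0375]), 'ft_force': array([0.363 , 1.1276, 0.231 ]), 'torque': array([-0.0271,  0.0281,  0.0696]), 'grip_width': np.float64(0.9977), 'joint_pos': array([-0.5452,  0.3605,  0.0648,  1.8857, -0.036 ,  0.8692,  1.7218])}
pos [0.5069 0.22   0.0375] jaw 125.13 toolx [ 0.0219  0.0168 -0.9996] tool d mm [21.5  2.   0.4]
turn about tool x 0.002 (tool x down)
```

View pics/s3.png

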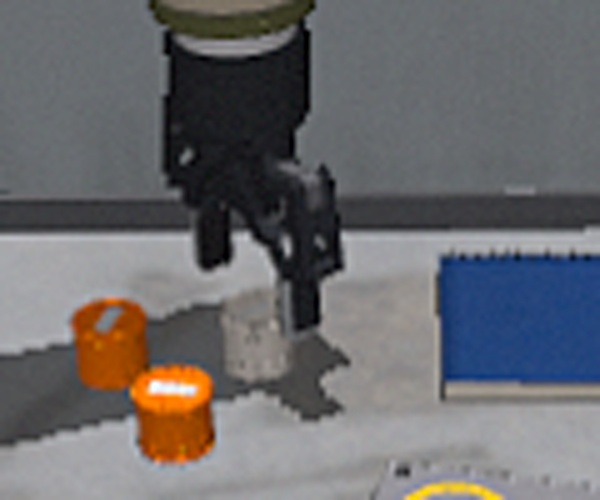

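Request:
{"api": "play_rows", "payload": {"increments": "0.01 0.001 0 0;0.008 0.001 0 0;0.002 0 0 0;0 0 0 0"}}

```text
clock: 3.9
position: [0.5062, 0.2196, 0.0165]
ee_rot: [0.632, -0.317, -0.623, -0.335]
ft_force: [0.2, -0.1, 0.3]
grip_width: 0.999
```

Run:
```python
from h import *
st();go([.5055,.2195,.016],125)
```

```text
{'clock': np.float64(3.9), 'position': array([0.5062, 0.2196, 0.0165]), 'ft_force': array([ 0.1737, -0.1299,  0.2512]), 'torque': array([-0.0274,  0.0017,  0.0025]), 'grip_width': np.float64(0.9993), 'joint_pos': array([-0.5432,  0.3902,  0.0628,  1.899 , -0.0389,  0.8252,  1.7244])}
pos [0.5062 0.2196 0.0165] jaw 125.13 toolx [ 0.0228  0.0173 -0.9996] tool d mm [0.5 0.6 0.4]
turn about tool x 0.002 (tool x down)
```

Now close on the tub gently.

Request:
{"api": "play_rows", "payload": {"increments": "0 0 0 0;0 0 0 0;0 0 0 0;0 0 0 0;0 0 0 0;0 0 0 0;0 0 0 0;0 0 0 0;0 0 0 0;0 0 0 0;0 0 0 0;0 0 0 0;0 0 0 0;0 0 0 0;0 0 0 0", "hand": 1, "squeeze": 50}}

```text
clock: 5.4
position: [0.5067, 0.2199, 0.0173]
ee_rot: [0.632, -0.316, -0.623, -0.335]
ft_force: [-0.6, 0.2, -0.7]
grip_width: 0.476
```

Run:
```python
from h import *
st();go([.5055,.2195,.016],125)
s=camera("side")
crop(s,200,110,320,210,5,"pics/s4.png")
```

```text
{'clock': np.float64(5.4), 'position': array([0.5067, 0.2199, 0.0173]), 'ft_force': array([-0.6299,  0.1738, -0.677 ]), 'torque': array([ 0.0428,  0.0602, -0.023 ]), 'grip_width': np.float64(0.4757), 'joint_pos': array([-0.5433,  0.3891,  0.0628,  1.8983, -0.0389,  0.8256,  1.7244])}
pos [0.5067 0.2199 0.0173] jaw 125.13 toolx [ 0.0239  0.018  -0.9996] tool d mm [1.3 1.2 0.4]
turn about tool x 0.002 (tool x down)
```

View pics/s4.png

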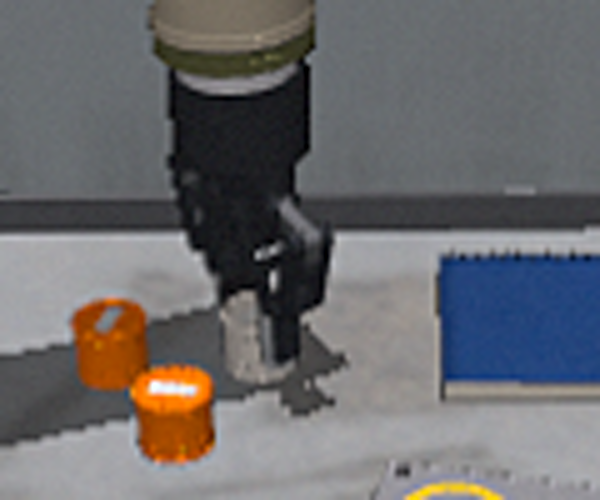

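Request:
{"api": "play_rows", "payload": {"increments": "-0.01 0 0 0;-0.01 0 0 0;-0.01 0 0 0;-0.01 0 0 0;-0.01 0 0 0;-0.01 0 0 0;-0.01 0 0 0;-0.005 0 0 0;0 0 0 0;0 0 0 0;0 0 0 0;0 0 0 0;0 0 0 0;0 0 0 0;0 0 0 0"}}

```text
clock: 6.95
position: [0.5042, 0.2181, 0.0987]
ee_rot: [0.632, -0.317, -0.623, -0.335]
ft_force: [0.4, 0.4, -1.5]
grip_width: 0.48
```

Run:
```python
from h import *
st();go([.5065,.2198,.0173],125)
F=[]
s=camera("side")
crop(s,200,70,320,210,4,"pics/s5.png")
for i in range(8):
    camera("top"); F.append(get_obs()["ft_force"])
print(np.round(F,2),np.mean(F,0))
```

```text
{'clock': np.float64(6.95), 'position': array([0.5042, 0.2181, 0.0987]), 'ft_force': array([ 0.4361,  0.3924, -1.492 ]), 'torque': array([0.0139, 0.0595, 0.0092]), 'grip_width': np.float64(0.4796), 'joint_pos': array([-0.5496,  0.2708,  0.0697,  1.8533, -0.028 ,  0.9898,  1.7162])}
pos [0.5042 0.2181 0.0987] jaw 125.13 toolx [ 0.023   0.0175 -0.9996] tool d mm [81.5 -0.5 -0. ]
turn about tool x 0.002 (tool x down)
[[-0.24  0.01 -0.17]
 [-0.12  0.38 -2.71]
 [ 0.27  0.55 -1.67]
 [ 0.6   0.3  -0.86]
 [ 0.43 -0.02 -1.89]
 [-0.22  0.51 -1.03]
 [-0.21  0.48 -1.58]
 [ 0.43  0.03 -1.15]] [ 0.11844813  0.27977986 -1.38278625]
```

View pics/s5.png

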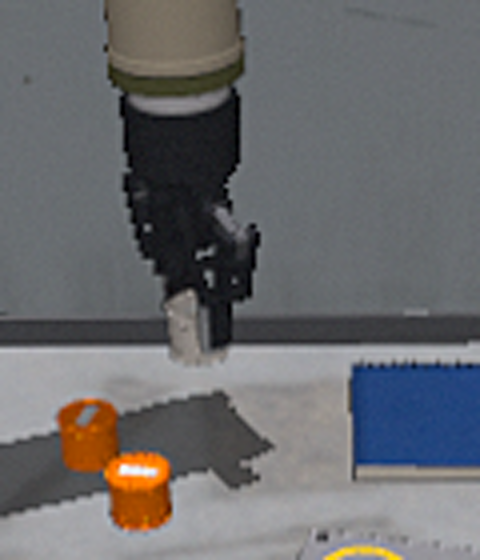

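The force reads about -1.4 N, so this tub is about 0.14 kg. Putting it back where it stood.

Request:
{"api": "play_rows", "payload": {"increments": "0.01 0 0 0;0.01 0 0 0;0.01 0 0 0;0.01 0 0 0;0.01 0 0 0;0.01 0 0 0;0.006 0 0 0;0 0 0 0;0 0 0 0"}}

```text
clock: 8.3
position: [0.505, 0.2189, 0.0253]
ee_rot: [0.631, -0.317, -0.624, -0.334]
ft_force: [0.5, -0.2, -0.4]
grip_width: 0.478
```

Run:
```python
from h import *
st();go([.5067,.2199,.0173],125)
```

```text
{'clock': np.float64(8.3), 'position': array([0.505 , 0.2189, 0.0253]), 'ft_force': array([ 0.5193, -0.24  , -0.4119]), 'torque': array([-0.0521,  0.0396, -0.0779]), 'grip_width': np.float64(0.4781), 'joint_pos': array([-0.5444,  0.3754,  0.064 ,  1.8967, -0.0376,  0.8445,  1.7235])}
pos [0.505  0.2189 0.0253] jaw 125.14 toolx [ 0.0209  0.0163 -0.9996] tool d mm [ 8.1 -1.8 -0.2]
turn about tool x 0.002 (tool x down)
```

Request:
{"api": "play_rows", "payload": {"increments": "0.004 -0.001 0 0;0.003 -0.001 0 0;0 0 0 0;0 0 0 0"}}

```text
clock: 8.7
position: [0.5078, 0.2208, 0.019]
ee_rot: [0.632, -0.316, -0.623, -0.335]
ft_force: [0.6, 0.4, -0.7]
grip_width: 0.481
```

Run:
```python
from h import *
st();go([.5067,.2199,.0173],125)
```

```text
{'clock': np.float64(8.7), 'position': array([0.5078, 0.2208, 0.019 ]), 'ft_force': array([ 0.6371,  0.3692, -0.7155]), 'torque': array([-0.042 ,  0.0146, -0.0091]), 'grip_width': np.float64(0.481), 'joint_pos': array([-0.5442,  0.3896,  0.0633,  1.8931, -0.0389,  0.8315,  1.7239])}
pos [0.5078 0.2208 0.019 ] jaw 125.14 toolx [ 0.023   0.0175 -0.9996] tool d mm [ 1.7  1.5 -0.1]
turn about tool x 0.002 (tool x down)
```

Request:
{"api": "play_rows", "payload": {"increments": "0.001 0.001 0 0;0.001 0 0 0;0 0 0 0;0 0 0 0"}}

```text
clock: 9.1
position: [0.5072, 0.2203, 0.0173]
ee_rot: [0.632, -0.316, -0.623, -0.335]
ft_force: [-0.5, 0.7, -1.8]
grip_width: 0.482
```

Run:
```python
from h import *
st();go([.5067,.2199,.0173],125)
F=[]
for i in range(6):
    camera("top"); F.append(get_obs()["ft_force"])
print(np.mean(F,0))
```

```text
{'clock': np.float64(9.1), 'position': array([0.5072, 0.2203, 0.0173]), 'ft_force': array([-0.4842,  0.6532, -1.7742]), 'torque': array([-0.0083,  0.0298, -0.0023]), 'grip_width': np.float64(0.4817), 'joint_pos': array([-0.5437,  0.3904,  0.0632,  1.8964, -0.0391,  0.8266,  1.7243])}
pos [0.5072 0.2203 0.0173] jaw 125.13 toolx [ 0.0237  0.0178 -0.9996] tool d mm [ 0.   0.6 -0. ]
turn about tool x 0.002 (tool x down)
[-0.1466151  -0.00403645 -1.10198247]
```

Request:
{"api": "play_rows", "payload": {"increments": "0.001 0 0 0;0 0 0 0;0 0 0 0"}}

```text
clock: 9.7
position: [0.5076, 0.2205, 0.0176]
ee_rot: [0.632, -0.316, -0.623, -0.335]
ft_force: [0.4, 0.1, -1.5]
grip_width: 0.481
```

Run:
```python
from h import *
F=[]
s=camera("side")
crop(s,200,110,320,210,5,"pics/s6.png")
for i in range(6):
    camera("top"); F.append(get_obs()["ft_force"])
print(np.mean(F,0));st()
```

```text
[ 0.21287877  0.03324542 -1.42388739]
{'clock': np.float64(10.05), 'position': array([0.5074, 0.2204, 0.0174]), 'ft_force': array([ 0.5746,  0.4825, -1.3559]), 'torque': array([ 0.0157, -0.0147,  0.0141]), 'grip_width': np.float64(0.4804), 'joint_pos': array([-0.5436,  0.3907,  0.0631,  1.8959, -0.0393,  0.8266,  1.7244])}
```

View pics/s6.png

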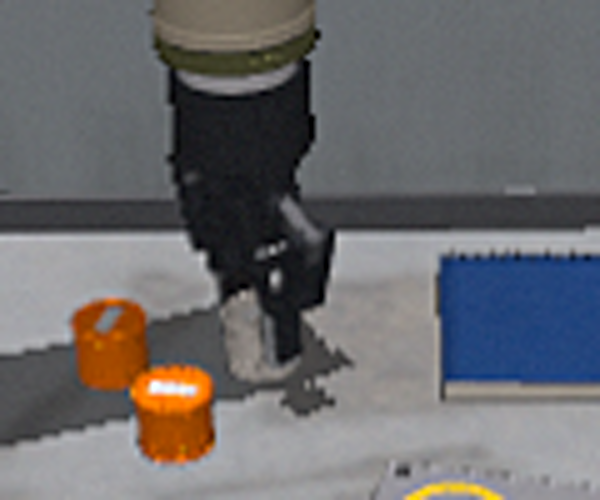

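Request:
{"api": "play_rows", "payload": {"increments": "0.002 0.001 0 0;0.002 0 0 0;0 0 0 0"}}

```text
clock: 10.35
position: [0.5082, 0.2209, 0.0179]
ee_rot: [0.632, -0.315, -0.622, -0.337]
ft_force: [0.7, -0.1, -1.5]
grip_width: 0.478
```

Run:
```python
from h import *
F=[]
for i in range(4):
    camera("top"); F.append(get_obs()["ft_force"])
print(np.mean(F,0));st();go([.5067,.2199,.0173],125)
```

```text
[ 0.23178145 -0.34324917  1.27034605]
{'clock': np.float64(10.55), 'position': array([0.5084, 0.2209, 0.0173]), 'ft_force': array([0.6918, 0.3391, 4.3116]), 'torque': array([-0.0934,  0.057 , -0.0113]), 'grip_width': np.float64(0.4797), 'joint_pos': array([-0.543 ,  0.3907,  0.0629,  1.8962, -0.0401,  0.8229,  1.7251])}
pos [0.5084 0.2209 0.0173] jaw 125.11 toolx [ 0.0266  0.0202 -0.9994] tool d mm [-0.1  1.9  0.1]
turn about tool x 0.002 (tool x down)
```

Contact is now felt (+4 N) and the position is within 2 mm of the original, so I open.

Request:
{"api": "play_rows", "payload": {"increments": "0 0 0 0;0 0 0 0;0 0 0 0;0 0 0 0;0 0 0 0;0 0 0 0;0 0 0 0;0 0 0 0;0 0 0 0;0 0 0 0", "hand": -1}}

```text
clock: 11.55
position: [0.5078, 0.2207, 0.0163]
ee_rot: [0.632, -0.316, -0.623, -0.336]
ft_force: [-0.0, -0.3, -0.7]
grip_width: 1.0
```

Run:
```python
from h import *
st()
s=camera("side")
crop(s,200,110,320,210,5,"pics/s7.png")
```

```text
{'clock': np.float64(11.55), 'position': array([0.5078, 0.2207, 0.0163]), 'ft_force': array([-0.0375, -0.3361, -0.6676]), 'torque': array([-0.0132, -0.0127,  0.0188]), 'grip_width': np.float64(0.9996), 'joint_pos': array([-0.5431,  0.3922,  0.0628,  1.8968, -0.0401,  0.8223,  1.725 ])}
```

View pics/s7.png

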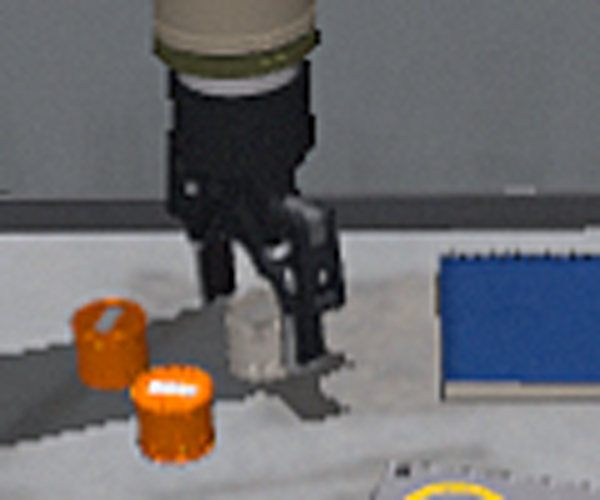

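Request:
{"api": "play_rows", "payload": {"increments": "-0.01 0 0 0;-0.01 0 0 0;-0.015 0 0 0;-0.02 0 0 0;-0.025 0 0 0;-0.025 0 0 0;-0.03 0 0 0;-0.02 0 0 0;0 0 0 0;0 0 0 0"}}

```text
clock: 12.6
position: [0.5039, 0.2173, 0.1857]
ee_rot: [0.633, -0.314, -0.621, -0.338]
ft_force: [-0.2, 0.6, 0.1]
grip_width: 1.0
```

Run:
```python
from h import *
st();go([.457,-.2385,.16],80)
s=camera("side");c=camera("top")
crop(s,200,70,320,210,4,"pics/s8.png")
cv2.imwrite("pics/t8.png",c["img"])
T=c["img"];hsv=cv2.cvtColor(T,cv2.COLOR_BGR2HSV)
```

```text
{'clock': np.float64(12.6), 'position': array([0.5039, 0.2173, 0.1857]), 'ft_force': array([-0.181 ,  0.5735,  0.1339]), 'torque': array([0.002 , 0.0167, 0.0666]), 'grip_width': np.float64(0.9995), 'joint_pos': array([-0.5544,  0.1738,  0.0749,  1.773 , -0.0203,  1.1581,  1.7102])}
pos [0.5039 0.2173 0.1857] jaw 125.09 toolx [ 0.0303  0.0222 -0.9993] tool d mm [  14.2  301.2 -346. ]
turn about tool x 0.787 (tool x down)
```

View pics/s8.png

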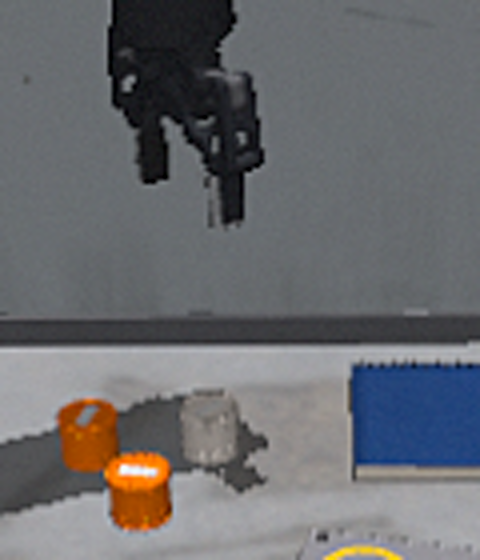

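View pics/t8.png

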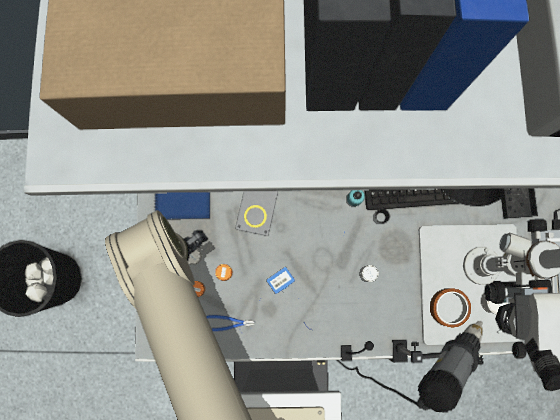

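Request:
{"api": "play_rows", "payload": {"increments": "0 0.02 -0.023 0;0 0.03 -0.0345 0;0 0.03 -0.0345 0;0 0.03 -0.0345 0;0 0.03 -0.0345 0;0 0 0 0;0 0 0 0"}}

```text
clock: 13.4
position: [0.477, -0.0019, 0.1727]
ee_rot: [0.63, -0.316, -0.625, -0.334]
ft_force: [-0.3, 0.1, 0.3]
grip_width: 1.001
```

Run:
```python
from h import *
st();go([.457,-.2385,.16],80)
```

```text
{'clock': np.float64(13.4), 'position': array([ 0.477 , -0.0019,  0.1727]), 'ft_force': array([-0.2975,  0.0584,  0.2921]), 'torque': array([-0.0127,  0.0302,  0.0189]), 'grip_width': np.float64(1.0005), 'joint_pos': array([-0.3167,  0.0364,  0.2439,  1.9535, -0.03  ,  1.1328,  2.1252])}
pos [ 0.477  -0.0019  0.1727] jaw 125.25 toolx [ 0.0186  0.0198 -0.9996] tool d mm [   7.7  153.2 -181.8]
turn about tool x 0.79 (tool x down)
```

Request:
{"api": "play_rows", "payload": {"increments": "0 0 0 0.1;0 0 0 0.1;0 0 0 0.1;0 0 0 0.1;0 0 0 0.1;0 0 0 0.1;0 0 0 0.1;0 0 0 0.09;0 0 0 0"}}

```text
clock: 14.3
position: [0.475, 0.0082, 0.167]
ee_rot: [-0.446, 0.54, 0.453, 0.552]
ft_force: [-0.2, 1.6, 0.2]
grip_width: 0.997
```

Run:
```python
from h import *
st();go([.457,-.2385,.16],80)
```

```text
{'clock': np.float64(14.3), 'position': array([0.475 , 0.0082, 0.167 ]), 'ft_force': array([-0.1875,  1.6247,  0.2383]), 'torque': array([-0.0326,  0.0521, -0.0804]), 'grip_width': np.float64(0.9973), 'joint_pos': array([-0.3446,  0.0458,  0.2508,  1.9571, -0.0316,  1.1311,  1.2971])}
pos [0.475  0.0082 0.167 ] jaw 78.94 toolx [ 0.0076  0.018  -0.9998] tool d mm [   2.4  -29.6 -245.7]
turn about tool x -0.018 (tool x down)
```

Request:
{"api": "play_rows", "payload": {"increments": "0 -0.005 -0.03 0;0 -0.005 -0.04 0;0 -0.005 -0.04 0;0 -0.005 -0.04 0;0 -0.005 -0.04 0;0 -0.003 -0.03 0;0 0 0 0;0 0 0 0"}}

```text
clock: 15.1
position: [0.464, -0.2134, 0.1599]
ee_rot: [-0.456, 0.532, 0.464, 0.542]
ft_force: [-0.3, 0.2, -0.1]
grip_width: 1.001
```

Run:
```python
from h import *
st();go([.457,-.2385,.16],80)
c=camera("top");cv2.imwrite("pics/t9.png",c["img"])
```

```text
{'clock': np.float64(15.1), 'position': array([ 0.464 , -0.2134,  0.1599]), 'ft_force': array([-0.3343,  0.1636, -0.0832]), 'torque': array([-0.0095, -0.0057, -0.0113]), 'grip_width': np.float64(1.0011), 'joint_pos': array([-0.0744,  0.1465,  0.4669,  1.8804, -0.0919,  1.1356,  1.8429])}
pos [ 0.464  -0.2134  0.1599] jaw 81.11 toolx [ 0.0031  0.0177 -0.9998] tool d mm [ -0.5   3.  -25.8]
turn about tool x 0.019 (tool x down)
```

View pics/t9.png

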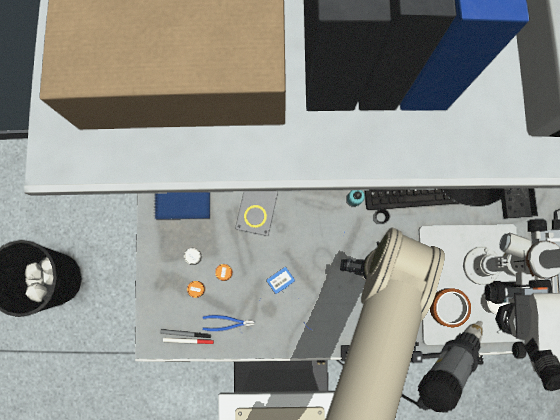

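The top view shows the left tub back at (193,257) and the orange tubs and box unmoved. The gripper is near the right tub.

Request:
{"api": "play_rows", "payload": {"increments": "0.01 0.001 -0.013 0;0.02 0.001 -0.012 0;0.02 0 -0.002 0;0.02 0 0 0;0.015 0 0 0;0.01 0 0 0;0 0 0 0;0 0 0 0"}}

```text
clock: 15.95
position: [0.4627, -0.2269, 0.0611]
ee_rot: [-0.462, 0.525, 0.471, 0.537]
ft_force: [-0.3, -0.1, -0.2]
grip_width: 1.002
```

Run:
```python
from h import *
st();go([.4575,-.2393,.0165])
```

```text
{'clock': np.float64(15.95), 'position': array([ 0.4627, -0.2269,  0.0611]), 'ft_force': array([-0.2611, -0.0882, -0.2391]), 'torque': array([0.0165, 0.016 , 0.0157]), 'grip_width': np.float64(1.0021), 'joint_pos': array([-0.0195,  0.2936,  0.4557,  1.9564, -0.1857,  0.9333,  1.9722])}
pos [ 0.4627 -0.2269  0.0611] jaw 82.57 toolx [ 0.0042  0.0214 -0.9998] tool d mm [ 44.3   3.6 -13.9]
```

Request:
{"api": "play_rows", "payload": {"increments": "0 0.002 -0.009 0;0 0.002 -0.007 0;0 0 0 0"}}

```text
clock: 16.25
position: [0.4574, -0.2436, 0.0627]
ee_rot: [-0.463, 0.524, 0.471, 0.538]
ft_force: [-0.5, 0.1, -0.3]
grip_width: 1.002
```

Run:
```python
from h import *
st();go([.4575,-.2393,.0165])
c=camera("top");crop(c,320,230,450,330,5,"pics/t10.png")
```

```text
{'clock': np.float64(16.25), 'position': array([ 0.4574, -0.2436,  0.0627]), 'ft_force': array([-0.4988,  0.0687, -0.2959]), 'torque': array([-0.0063,  0.0012,  0.0027]), 'grip_width': np.float64(1.0018), 'joint_pos': array([ 0.0077,  0.2967,  0.4646,  1.9502, -0.1905,  0.936 ,  2.0113])}
pos [ 0.4574 -0.2436  0.0627] jaw 82.65 toolx [ 0.0071  0.0206 -0.9998] tool d mm [46.3  0.7  3.3]
```

View pics/t10.png

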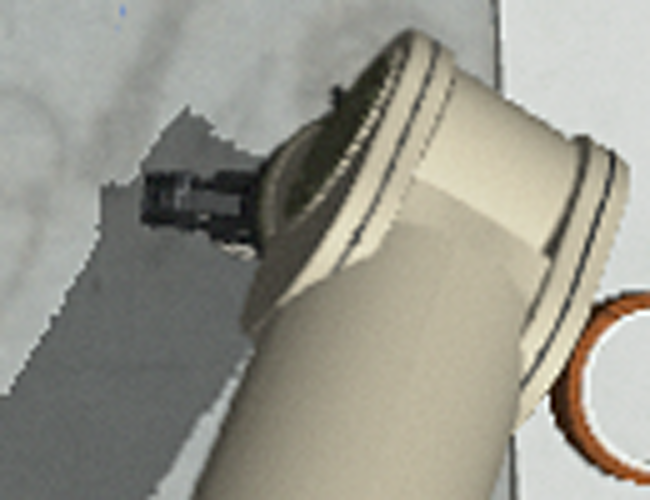

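Request:
{"api": "play_rows", "payload": {"increments": "0.01 0 0.002 0;0.01 0 0.001 0;0.008 0 0 0;0 0 0 0"}}

```text
clock: 16.7
position: [0.4583, -0.239, 0.0322]
ee_rot: [-0.463, 0.524, 0.471, 0.538]
ft_force: [-0.9, -0.4, 0.3]
grip_width: 1.001
```

Run:
```python
from h import *
st();go([.4575,-.2393,.0165])
```

```text
{'clock': np.float64(16.7), 'position': array([ 0.4583, -0.239 ,  0.0322]), 'ft_force': array([-0.8917, -0.3967,  0.3177]), 'torque': array([-0.0143, -0.0113, -0.0184]), 'grip_width': np.float64(1.001), 'joint_pos': array([ 0.0158,  0.343 ,  0.4484,  1.9717, -0.2209,  0.873 ,  2.0275])}
pos [ 0.4583 -0.239   0.0322] jaw 82.66 toolx [ 0.0075  0.0212 -0.9997] tool d mm [15.7  0.8 -0.7]
```

Request:
{"api": "play_rows", "payload": {"increments": "0.008 0 0 0;0.007 0 0 0;0 0 0 0;0 0 0 0"}}

```text
clock: 17.1
position: [0.4582, -0.2384, 0.0153]
ee_rot: [-0.463, 0.524, 0.471, 0.538]
ft_force: [1.0, 0.4, 0.9]
grip_width: 1.0
```

Run:
```python
from h import *
st();go([.4575,-.2393,.0165])
```

```text
{'clock': np.float64(17.1), 'position': array([ 0.4582, -0.2384,  0.0153]), 'ft_force': array([0.9563, 0.4428, 0.8967]), 'torque': array([ 0.0109, -0.0061,  0.0053]), 'grip_width': np.float64(1.0005), 'joint_pos': array([ 0.0243,  0.3721,  0.4389,  1.9796, -0.2388,  0.8401,  2.0411])}
pos [ 0.4582 -0.2384  0.0153] jaw 82.68 toolx [ 0.0063  0.0214 -0.9998] tool d mm [-1.3  0.6 -0.9]
```

Request:
{"api": "play_rows", "payload": {"increments": "-0.002 0 0 0;0 0 0 0;0 0 0 0;0 0 0 0;0 0 0 0;0 0 0 0;0 0 0 0;0 0 0 0;0 0 0 0;0 0 0 0;0 0 0 0;0 0 0 0;0 0 0 0;0 0 0 0", "hand": 1, "squeeze": 70}}

```text
clock: 18.5
position: [0.4586, -0.2387, 0.0186]
ee_rot: [-0.463, 0.524, 0.471, 0.538]
ft_force: [-0.6, 0.1, 0.4]
grip_width: 0.47
```

Run:
```python
from h import *
st()
F=[]
for i in range(5):
    camera("top"); F.append(get_obs()["ft_force"])
print(np.mean(F,0));go([.4575,-.2393,.0165])
```

```text
{'clock': np.float64(18.5), 'position': array([ 0.4586, -0.2387,  0.0186]), 'ft_force': array([-0.6375,  0.0819,  0.4236]), 'torque': array([ 0.0088,  0.0625, -0.0115]), 'grip_width': np.float64(0.47), 'joint_pos': array([ 0.0229,  0.3665,  0.4407,  1.978 , -0.2361,  0.8456,  2.0391])}
[-0.05670185  0.50353385  0.44654709]
pos [ 0.4587 -0.2387  0.0186] jaw 82.67 toolx [ 0.0077  0.0213 -0.9997] tool d mm [ 2.1  1.1 -0.8]
```

Request:
{"api": "play_rows", "payload": {"increments": "-0.01 0 0 0;-0.01 0 0 0;-0.01 0 0 0;-0.01 0 0 0;-0.01 0 0 0;-0.01 0 0 0;-0.01 0 0 0;-0.01 0 0 0;0 0 0 0;0 0 0 0;0 0 0 0;0 0 0 0;0 0 0 0;0 0 0 0"}}

```text
clock: 20.15
position: [0.4564, -0.24, 0.1045]
ee_rot: [-0.462, 0.525, 0.472, 0.537]
ft_force: [-0.5, -0.4, -5.3]
grip_width: 0.471
```

Run:
```python
from h import *
st()
F=[]
for i in range(8):
    c=camera("top"); F.append(get_obs()["ft_force"])
print(np.mean(F,0),np.std(F,0));go([.612,.0574,.11])
s=camera("side");cv2.imwrite("pics/s11.png",s["img"]);crop(c,320,230,450,330,5,"pics/t11.png")
```

```text
{'clock': np.float64(20.15), 'position': array([ 0.4564, -0.24  ,  0.1045]), 'ft_force': array([-0.4528, -0.3795, -5.3288]), 'torque': array([-0.0711, -0.0248, -0.0247]), 'grip_width': np.float64(0.4706), 'joint_pos': array([-0.0159,  0.2308,  0.4781,  1.9228, -0.1495,  1.0235,  1.9726])}
[ 0.01158272  0.21539197 -4.81586894] [0.49497773 0.45901511 0.560706  ]
pos [ 0.4566 -0.24    0.1048] jaw 82.65 toolx [ 0.0054  0.0221 -0.9997] tool d mm [   2.2 -116.   314.9]
```

View pics/s11.png

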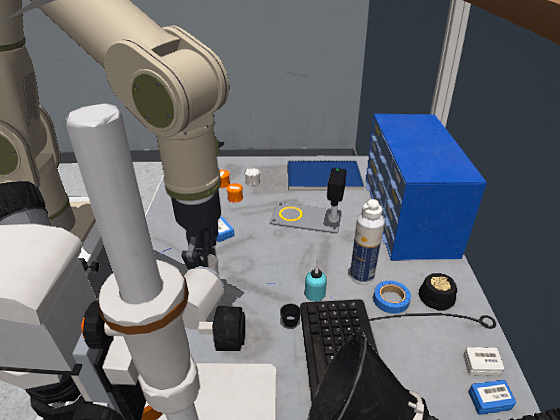

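The force averages -4.8 N, so this tub is about 0.49 kg against 0.14 kg: it is the heavier one, and I keep it. Before reaching under it, I check the overhead shelf.

Run:
```python
import cv2,numpy as np
S=cv2.imread("pics/side0.png");T=cv2.imread("pics/top0.png")
a=cv2.resize(S[0:75,0:140],None,fx=4,fy=4,interpolation=2)
b=cv2.resize(S[0:75,420:560],None,fx=4,fy=4,interpolation=2)
cv2.imwrite("pics/sh.png",np.vstack([a,b]))
cv2.imwrite("pics/sht.png",cv2.resize(T[170:205,130:290],None,fx=5,fy=5,interpolation=2))
```

```text
(no output)
```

View pics/sh.png

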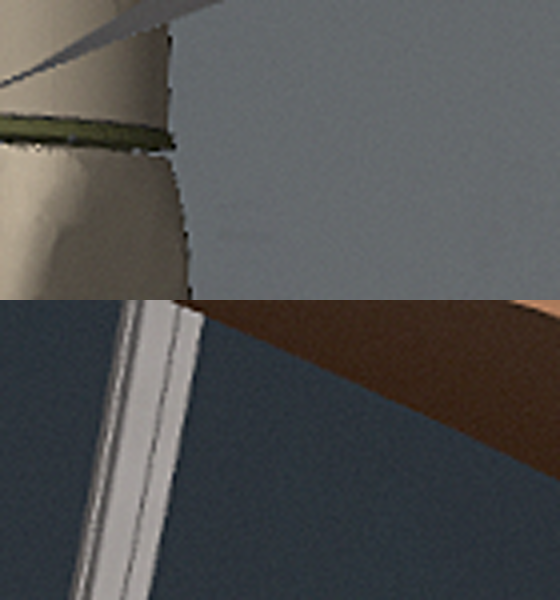

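View pics/sht.png

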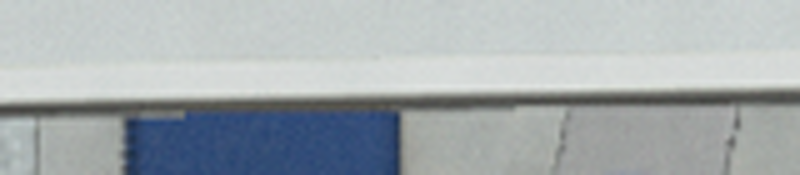

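The shelf's front strip spans rows 182–190. Its thickness in pixels puts it at z of about 0.6 or higher, above the wrist top (about 0.5), so I proceed low and in stages.

Request:
{"api": "play_rows", "payload": {"increments": "-0.002 -0.003 0.015 0;-0.002 -0.004 0.025 0;-0.001 -0.005 0.025 0;0 -0.005 0.025 0;0 -0.005 0.025 0;0 -0.005 0.025 0;0 0 0.025 0;0 0 0.015 0;0 0 0 0;0 0 0 0"}}

```text
clock: 21.6
position: [0.5084, -0.0599, 0.1146]
ee_rot: [-0.462, 0.525, 0.47, 0.538]
ft_force: [-0.9, -0.3, -4.6]
grip_width: 0.474
```

Run:
```python
from h import *
st();go([.612,.0574,.1106],78)
```

```text
{'clock': np.float64(21.6), 'position': array([ 0.5084, -0.0599,  0.1146]), 'ft_force': array([-0.9431, -0.2876, -4.5993]), 'torque': array([-0.051 ,  0.0612, -0.0245]), 'grip_width': np.float64(0.4744), 'joint_pos': array([-0.2766,  0.1937,  0.3522,  1.9261, -0.1027,  1.0303,  1.5618])}
pos [ 0.5084 -0.0599  0.1146] jaw 82.49 toolx [ 0.0068  0.0211 -0.9998] tool d mm [  7.2 -87.4 129.7]
turn about tool x 0.078 (tool x down)
```

Request:
{"api": "play_rows", "payload": {"increments": "0 -0.005 0.02 0;0 -0.005 0.025 0;0 -0.005 0.025 0;0 -0.005 0.02 0.02;0 -0.005 0.015 0.02;0 -0.005 0.008 0.02;0 0 0 0;0 0 0 0"}}

```text
clock: 22.4
position: [0.5551, 0.04, 0.1168]
ee_rot: [-0.442, 0.543, 0.449, 0.555]
ft_force: [-1.0, -0.5, -5.4]
grip_width: 0.475
```

Run:
```python
from h import *
st();go([.612,.0574,.1106],78)
s=camera("side");cv2.imwrite("pics/s12.png",s["img"])
```

```text
{'clock': np.float64(22.4), 'position': array([0.5551, 0.04  , 0.1168]), 'ft_force': array([-0.9788, -0.5138, -5.3932]), 'torque': array([-0.055 ,  0.0649,  0.0026]), 'grip_width': np.float64(0.475), 'joint_pos': array([-0.4012,  0.2824,  0.2984,  1.8119, -0.1133,  1.0536,  1.3053])}
pos [0.5551 0.04   0.1168] jaw 78.14 toolx [ 0.0064  0.0173 -0.9998] tool d mm [  6.8 -52.1  28.6]
turn about tool x 0.002 (tool x down)
```

View pics/s12.png

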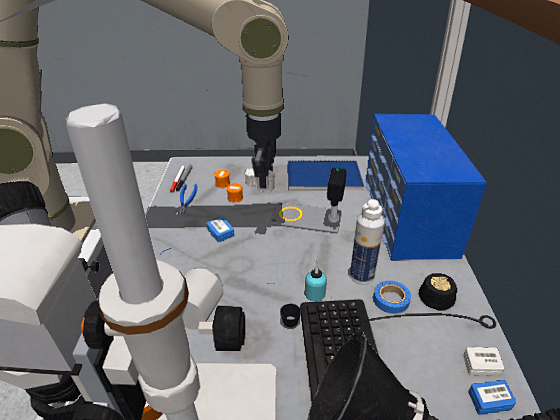

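The side view shows the held tub at about (268,180), left of the ring (291,213), with the reader head at (337,185) well clear. I advance gently.

Request:
{"api": "play_rows", "payload": {"increments": "0 -0.008 0.006 0;0 -0.01 0.006 0;0.001 -0.01 0.005 0;0.001 -0.008 0.004 0;0 0 0 0;0 0 0 0"}}

```text
clock: 23.05
position: [0.5984, 0.0513, 0.1152]
ee_rot: [-0.442, 0.544, 0.448, 0.555]
ft_force: [0.6, 0.3, -5.4]
grip_width: 0.473
```

Run:
```python
from h import *
st();go([.612,.0574,.1106],78)
s=camera("side");c=camera("top");cv2.imwrite("pics/t13.png",c["img"]);crop(s,220,120,370,240,5,"pics/s13.png")
```

```text
{'clock': np.float64(23.05), 'position': array([0.5984, 0.0513, 0.1152]), 'ft_force': array([ 0.6455,  0.2936, -5.4318]), 'torque': array([-0.0507,  0.0383, -0.0198]), 'grip_width': np.float64(0.4729), 'joint_pos': array([-0.3924,  0.3754,  0.2944,  1.6967, -0.1388,  1.0794,  1.3083])}
pos [0.5984 0.0513 0.1152] jaw 77.98 toolx [ 0.0069  0.0167 -0.9998] tool d mm [  4.8 -12.    8.7]
turn about tool x -0.0 (tool x down)
```

View pics/s13.png

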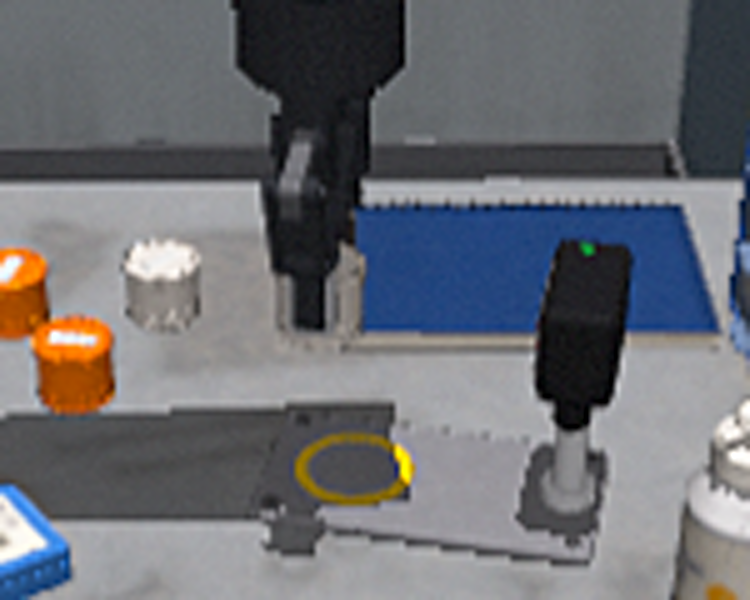

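View pics/t13.png

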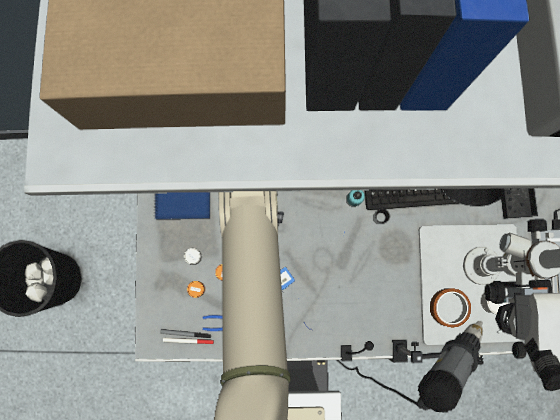

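Request:
{"api": "play_rows", "payload": {"increments": "0.002 -0.006 0.004 0;0.002 -0.005 0.003 0;0.001 -0.002 0.001 0;0 0 0 0;0 0 0 0"}}

```text
clock: 23.65
position: [0.6133, 0.0571, 0.1101]
ee_rot: [-0.442, 0.544, 0.448, 0.555]
ft_force: [-0.9, 0.1, -5.4]
grip_width: 0.475
```

Run:
```python
from h import *
st();go([.614,.0575,.1106],78)
s=camera("side");crop(s,260,140,350,215,8,"pics/s14.png")
o=get_obs();p=o["position"]
for d in((0,0,0),(0,0,-.0186),(0,0,.0174)):print(d,proj(s,p+np.array(d)))
```

```text
{'clock': np.float64(23.65), 'position': array([0.6133, 0.0571, 0.1101]), 'ft_force': array([-0.8576,  0.0643, -5.3596]), 'torque': array([-0.0709, -0.0038,  0.0225]), 'grip_width': np.float64(0.475), 'joint_pos': array([-0.3898,  0.4124,  0.2911,  1.6584, -0.149 ,  1.082 ,  1.3083])}
pos [0.6133 0.0571 0.1101] jaw 77.98 toolx [ 0.0068  0.0172 -0.9998] tool d mm [-0.4 -0.6  0.6]
turn about tool x -0.0 (tool x down)
(0, 0, 0) [290.10939341 178.64154337]
(0, 0, -0.0186) [290.05092691 185.26163871]
(0, 0, 0.0174) [290.16482175 172.32033313]
```

View pics/s14.png

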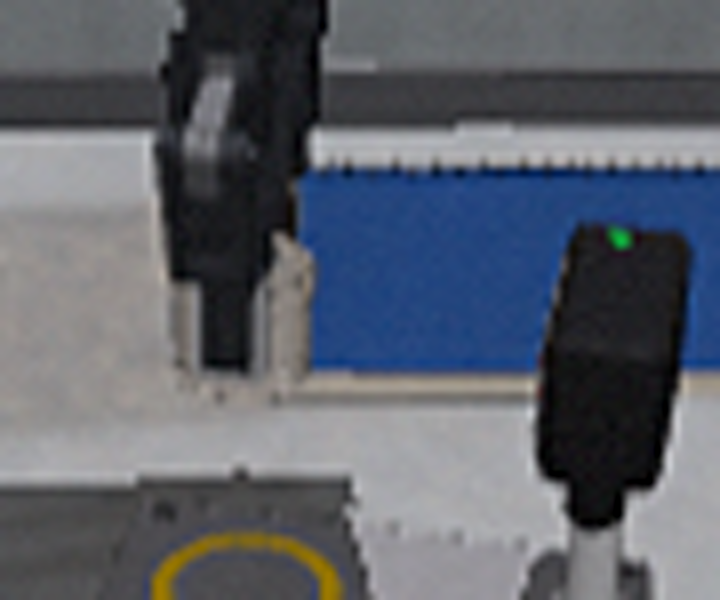

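The tub's edges at columns 281–299 give a centre at 290.2 (ring 290.4). Its bottom front edge at row 190 matches the predicted 190.2, so it has not slipped. One settling check follows.

Request:
{"api": "play_rows", "payload": {"increments": "0 -0.001 0.001 0;0 0 0 0;0 0 0 0;0 0 0 0;0 0 0 0;0 0 0 0"}}

```text
clock: 24.3
position: [0.6143, 0.0577, 0.1105]
ee_rot: [-0.442, 0.544, 0.448, 0.555]
ft_force: [-0.4, -0.3, -4.8]
grip_width: 0.472
```

Run:
```python
from h import *
for i in range(4):
    camera("top");o=get_obs();print(o["position"].round(4),o["ft_force"].round(1),abs(o["joint_velocities"]).max().round(4))
go([.614,.0575,.1106],78)
s=camera("side")
S=s["img"];a=cv2.imread("pics/side0.png")
c=camera("top")
T=c["img"];t0=cv2.imread("pics/top0.png")
for nm,A,B,(x0,y0,x1,y1) in(("L top",T,t0,(175,240,211,275)),):
  for I in(A,B):
    hsv=cv2.cvtColor(I,cv2.COLOR_BGR2HSV);m=np.zeros(I.shape[:2],np.uint8)
    m[y0:y1,x0:x1]=cv2.inRange(hsv,(0,0,185),(180,50,255))[y0:y1,x0:x1]
    k=max(cv2.findContours(m,0,2)[0],key=cv2.contourArea);(u,v),r=cv2.minEnclosingCircle(k);print(nm,u,v,r,plane(c,(u,v),.036))
cv2.imwrite("pics/s15.png",np.hstack([cv2.resize(x[150:320,200:420],None,fx=1.8,fy=1.8) for x in(a,S)]))
```

```text
[0.6143 0.0577 0.1104] [ 0.4  0.4 -5.2] 0.0015
[0.6143 0.0577 0.1104] [ 0.6 -0.6 -4.3] 0.0016
[0.6143 0.0577 0.1104] [-0.1 -0.6 -4.7] 0.0016
[0.6143 0.0577 0.1104] [-0.7  0.5 -4.3] 0.0014
pos [0.6143 0.0577 0.1104] jaw 77.97 toolx [ 0.0069  0.0173 -0.9998] tool d mm [-0.2  0.3 -0.3]
turn about tool x -0.001 (tool x down)
L top 191.68812561035156 256.0148620605469 8.341729164123535 [0.50634932 0.22097811 0.036     ]
L top 191.77008056640625 257.142333984375 8.332606315612793 [0.50343215 0.22074855 0.036     ]
```

View pics/s15.png

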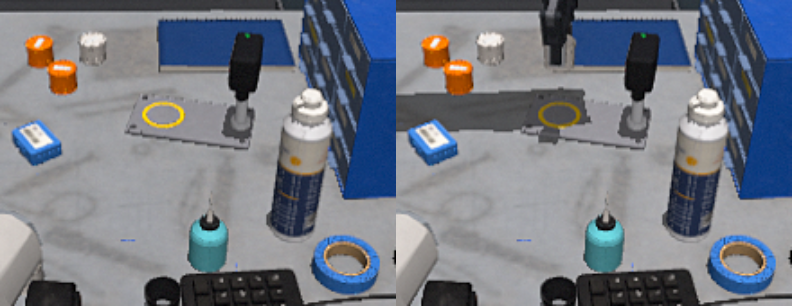

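Before and after match: the bystanders are unmoved, the lighter tub is upright within about 3 mm of where it stood, and the held tub is still.

```bash
python3 -c "
from workcell import workorder
print(workorder.hand_in())"
```

```text
the job is handed in; nothing more can be done
None
```

The heavier tub is held upright and still at the reader's focus point, and the job was handed in at about 24.6 s on the robot's clock (limit 72 s). I don't have a verdict, because the hand-in reports none.

**Weighing:** I lifted each tub about 8 cm. The left one read about 1.4 N (0.14 kg) and the right one about 4.8 N (0.49 kg), so the right tub is the heavier.

**Lighter tub:** It is back upright, within about 3 mm of where it stood by the top camera. By arm position the difference was about 2 mm.

**Held tub:** At the last check the TCP, which sits within 1 mm of the tub's middle, was at (0.6143, 0.0577, 0.1104) m. The target I measured for it was (0.614, 0.0575, 0.1106). The side view puts the tub's centre over the ring's centre column and shows no slip, and the steady force shows only the tub's weight.

**Disagreements and limits:**
- The two cameras disagreed by about 2–4 mm on the ring and the left tub. I used a value between them for the ring, so the centring is good to roughly 1–2 mm.
- The tool had drifted about 1° off vertical by the end, so the tub may lean by up to about that much.
- The side view shows the bystanders and the reader where they were.

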